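Find the concealed catch of a cable box, switch on the power strip inside and shut the lid

TASK

The white cable box with the wooden lid is held shut by a concealed catch: a flush push plate somewhere in the grey strip along the top of its front edge. Feel along the strip with a fingertip until a spot gives way and press it in so that the lid springs fully open, switch on the power strip inside by pressing down the raised near half of its rocker switch, then push the lid shut until it latches and stays down by itself. Only touch and press, gently, and pick nothing up: do not lift or drag the power strip about, and leave everything else on the desk where it is.

Things in the scene. Friction and masses are not known exactly. Their poses are not given: they have to be found in the camera images.
- cable_box: White box, fixed, 176 mm deep (x), 320 wide (y), 86 high, wooden lid. Origin: centre of underside; x from its front (robot side) to its back, y to its left end. Front deck x -88 to -35 mm, top at 86 mm; behind it the lid, x -34 to +85 mm, 7 mm thick, top at 86 mm. Lid open: an open tray there, walls 4 mm thick, 75 to 78 mm high, floor at 6 mm.
- strip (a point): Centre of the flat grey strip let into the box's front deck, on its surface, 85 mm above the desk; same axes as the box. Strip: 38 mm in x, 140 mm in y. It is rigid but for the push plate of the catch, same grey, 38 mm (x) by 47 mm (y), practically flush, with a hairline joint round it. The plate's centre is anywhere from 42 mm right to 42 mm left of this point: find it by touch.
- catch (a joint): Depth of the push plate, m: 0 at rest, 0.0065 fully in. Spring: 2 N to start, 4.5 N fully in. It frees the lid at about 0.005 and comes back when let go. A fingertip gives it nothing while partly on the rigid strip beside it: it must lie wholly on the plate. It also dips for a moment when the lid snaps shut.
- lid (a joint): Angle of the lid, rad: 0 shut and latched, 1.55 fully open (upright), -0.035 pressed onto its seat (gently: the last few mm end hard). A damped spring opens it in about 2 s once the catch frees it and keeps it open. To shut it, push it down to just below 0 so the latch snaps over: about 2 N at the front edge on the way, about 8 N for the snap over the last 15 mm.
- hinge (a point): Middle of the lid's hinge line, at the top of the box's back wall (box x +86 mm, 79 mm above the desk); the line runs along the box's y. Same axes as the box, fixed.
- lid_edge (a point): Point on the outer face (upper when shut) of the wooden lid, mid-width, 5 mm from its free front edge and 115 mm from the hinge line along the board; moves with the lid. x points along the board to the hinge, z is the outer face's outward normal. The outer face lies 7 mm outside the hinge line. Upright, the lid's edge is 200 mm above the desk.
- rocker (a point): Middle of the top of the raised near half (box's front side) of the power strip's rocker switch while off, about 53 mm above the desk. That half: 11 mm in x, 12 mm in y, 5 mm proud. x to the box's back, y along the strip, z up. The far half begins 8 mm further along x and rises as the near half sinks: keep the finger less than 6 mm past this point.
- power_strip: White four-socket power strip, 56 x 269 x 47 mm, 0.3 to 0.5 kg, lying loose along the box's y on its floor under the lid, switch near the box's right (-y) end. Origin: centre of underside, axes as the rocker point.
- power_strip_switch (a joint): Angle of the rocker, rad: 0 off (near half raised), 0.349 fully on (near half down, about 4 mm lower, still just above the strip's top). It stays where it is left. About 2 N moves it slowly, but it is damped: pressed at 25 mm/s it resists with 10 N or more, so press slowly.
- bottle: Bystander, loose: white bottle with white cap, 66 x 66 x 121 mm; origin at the centre of its underside.
- cap: Bystander, loose: white bottle cap, 65 mm across, 19 mm high; origin at the centre of its underside.
- stapler: Bystander, loose: blue and black stapler, 30 x 127 x 49 mm; origin at the centre of its underside.
- marker: Bystander, loose: white marker pen with black cap, 138 mm long, 20 mm high; origin at the centre of its underside.
- label_roll: Bystander, loose: white roll of labels standing on end, 60 mm across, 52 mm high; origin at the centre of its underside.
- stamp: Bystander, loose: red and black self-inking stamp, 28 x 45 x 67 mm; origin at the centre of its underside.

How it is judged:
By the outcome, as a careful person would: the job done as asked, in the order asked, and still so for the second after the job is handed in, with the robot touching nothing.
It also fails if it takes over 72 s, if anything falls off the work surface, if the arm or the gripper's body presses on something with over 40 N, if the wrist force passes 120 N, or if a joint passes its speed limit or range.

ROBOT

A 6-joint arm with a two-finger parallel gripper is mounted at the origin on a cart in front of the work surface, level with it; the furniture and walls round the work are solid. World frame = base frame: x ahead of the robot, y to its left, z up, the work surface at z = 0. Lengths are in m, angles in rad, forces in N, time in s.
With the tool pointing down it reaches from about 0.25 to 0.725 m from the base axis. Payload 4 kg.
Tool frame: the origin (TCP) lies on the mounting face of the last link; the fingertips stand 173 mm ahead of it and the grasp point (between the pads) lies 155 mm ahead of it; z points along the fingers, y is the direction in which the jaws open and shut (so a half turn about z gives the same grasp; the last joint's range is limited). The gripper opens to 85 mm and grips with 20 to 120 N. Pads are 22 mm wide; open, the fingers measure 114 mm over their backs; the gripper's body (76 mm by 85 mm) begins 54 mm behind the grasp point. The pads swing forward as they close: fully open they stand 13 mm farther back than shut.
Start: joints at [1.26, 0.241, 0.005, 1.335, 0, 1.571], TCP at [0.153, 0.476, 0.405] pointing down, gripper open.
Joint ranges: [-2.72, 2.72], [-1.05, 1.87], [-1.09, 1.28], [-1.99, 2.15], [-1.42, 1.44], [-3.14, 3.14]. Speed limits (rad/s): [2.79, 2.79, 3.14, 3.14, 3.14, 3.14].

INTERFACE

Orientations are given as a unit quaternion [w, x, y, z].
In Python, from plant import r, viewer, order gives the robot as it stands.
- The arm moves only by the shell command python3 -m crank 'ROWS' [OPENING] [FORCE]. ROWS is a JSON object of lists of equal length, an entry for each row: "offset": the shift along the tool's x, y, z in cm, a list of three; "delta_rot": the turn, a rotation vector about the tool's x, y, z in degrees, a list of three. In form: {"offset": [[x, y, z], ...], "delta_rot": [[rx, ry, rz], ...]}. A call has exactly 5 rows; each row is the pose to reach, as a shift and turn from the pose measured when the call began, along the tool's axes at that moment; what a row does not reach only later rows make up. A row lasts 1/10 s, in which the tool goes at most 50 mm and 8.59 degrees, less where a joint would pass 70% of its speed; a pose out of reach is approached as far as the arm can. A call with a gripper value outside its range is refused whole. OPENING is the closure, from -1 (fully open) to 1 (shut), so that 0 is half open, set as the call begins (- or left out, the last holds). The fingers move at their own pace and stop on an object; FORCE is the grip in N (left out, the last holds). Time passes only in rows, so rows that repeat a pose let the fingers close, or fill a call up. It gives the time, the measured TCP pose, the force and the opening at its end, in the units of the state.
- r.get_state(): the state, without advancing time (a new reading comes with each control period).
- viewer.camera(name): name is "scene" or "top" or "wrist"; returns the picture (420x560x3 uint8, red, green, blue); there is no depth.
- viewer.camera_model(name): a dict with "K" (3x3 intrinsics, pixels), "pose" (4x4, takes a point from camera to world coordinates). Camera axes: x right, y down, z forward; pixel columns grow to the right and rows downward; lengths in m; the calibration is good to about 2 mm. A picture is of the moment at which its call begins: read the wrist's pose just before it. camera_model takes no time and is no camera call; for the wrist camera it gives the pose at the moment of the call.
- order.job_done(): hands the job in, once; it reports no verdict.
Trained networks look in the newest picture that a camera, given by its name, has taken for a name from the list of things; names that differ only in an ending like _2 or _b are one class to them, and where a whole thing is asked for, a point or a joint stands for the part that bears it (a point fixed in the world has none). Each returns a list of dicts, best first, with "p" (0 to 1); they miss things now and then, are a little off and sometimes report something else, mostly with a low value. They report only what shows in the picture. A call takes as long as a camera call.
- viewer.recognise(camera, target): "point" ([x, y, z] in m, in world coordinates, good to about 4 mm: the middle of the surface that is visible of it).
- viewer.regions_of(camera, target): "pixels" (420x560 bool, what is visible of it).
The state is a dict: "time": time; "qpos": joint angles; "joint_velocities": joint speeds; "tau": joint torques, N m; "ee_pos": TCP position; "orientation": TCP orientation; "wrist_force": force on the tool from outside, world axes, zero at the start; "ft_torque": the same for the moment, N m; "opening": opening from 0.0 (shut) to 1.0 (fully open).
Only numpy, scipy, OpenCV 4.12 (cv2) and the standard library are available. Lean on these libraries where they do the work, as an engineer would, in place of code of your own. Each camera call takes 0.05 s, during which the arm holds its last target.

## Working session

There is one attempt and no reset: what is moved stays moved. The work goes in short steps, Python scripts to look and compute and a shell command to move; the robot and the scene stay as the last step left them, time stands still between calls to the robot, and variables do not carry over. Pictures are saved under pics/ and viewed, and the job is handed in when it is done.

```bash
ls; mkdir -p pics; python3 - <<'E'
from plant import r, viewer, order
import cv2,numpy as np
s=r.get_state();print({k:np.round(v,3).tolist() for k,v in s.items()})
for c in ["scene","top"]:
    im=viewer.camera(c);cv2.imwrite(f"pics/{c}0.png",im[:,:,::-1])
    for t in ["cable_box","strip","lid_edge","bottle","cap","stapler","marker","label_roll","stamp"]:
        d=viewer.recognise(c,t)
        print(c,t,[(np.round(x["point"],3).tolist(),round(x["p"],2)) for x in d[:2]])
    m=viewer.camera_model(c);print(np.round(m["K"],1).tolist(),np.round(m["pose"],3).tolist())
print(r.get_state()["time"])
E
```

```text
pics
{'time': 0.0, 'qpos': [1.26, 0.241, 0.004, 1.335, 0.0, 1.571], 'joint_velocities': [-0.0, -0.0, 0.001, 0.0, -0.001, -0.001], 'tau': [0.003, -37.232, 25.241, 0.017, 0.0, -0.0], 'ee_pos': [0.153, 0.476, 0.404], 'orientation': [-0.0, 0.155, 0.988, -0.001], 'wrist_force': [0.593, -0.121, 0.231], 'ft_torque': [0.013, 0.003, -0.014], 'opening': 1.002}
scene cable_box [([0.432, 0.164, 0.089], 0.88)]
scene strip [([0.433, 0.159, 0.083], 0.88)]
scene lid_edge [([0.476, 0.208, 0.091], 0.89)]
scene bottle [([0.549, -0.06, 0.08], 0.67)]
scene cap [([0.44, -0.043, 0.019], 0.59), ([0.423, -0.37, 0.013], 0.33)]
scene stapler [([0.53, -0.213, 0.024], 0.57)]
scene marker [([0.422, -0.37, 0.011], 0.61), ([0.434, 0.164, 0.084], 0.5)]
scene label_roll [([0.548, 0.567, 0.037], 0.69)]
scene stamp [([0.418, -0.226, 0.038], 0.86), ([0.552, -0.064, 0.079], 0.4)]
[[434.6, 0.0, 275.5], [0.0, 434.6, 207.7], [0.0, 0.0, 1.0]] [[0.86, -0.251, 0.445, -0.073], [-0.51, -0.447, 0.735, -0.813], [0.014, -0.859, -0.512, 0.765], [0.0, 0.0, 0.0, 1.0]]
top cable_box [([0.46, 0.243, 0.085], 0.96)]
top strip [([0.462, 0.24, 0.089], 0.66), ([0.554, 0.587, 0.045], 0.2)]
top lid_edge [([0.477, 0.233, 0.084], 0.82), ([0.388, 0.229, 0.082], 0.54)]
top bottle [([0.562, -0.036, 0.12], 0.69)]
top cap [([0.446, -0.032, 0.016], 0.61)]
top stapler [([0.528, -0.202, 0.038], 0.54), ([0.421, -0.212, 0.066], 0.17)]
top marker [([0.422, -0.362, 0.009], 0.51)]
top label_roll [([0.55, 0.585, 0.046], 0.81), ([0.53, -0.2, 0.037], 0.41)]
top stamp [([0.421, -0.211, 0.066], 0.68)]
[[381.9, 0.0, 281.6], [0.0, 381.9, 215.6], [0.0, 0.0, 1.0]] [[-0.006, -0.99, 0.141, 0.335], [-1.0, 0.005, -0.01, 0.141], [0.009, -0.141, -0.99, 1.286], [0.0, 0.0, 0.0, 1.0]]
1.0
```

View pics/scene0.png

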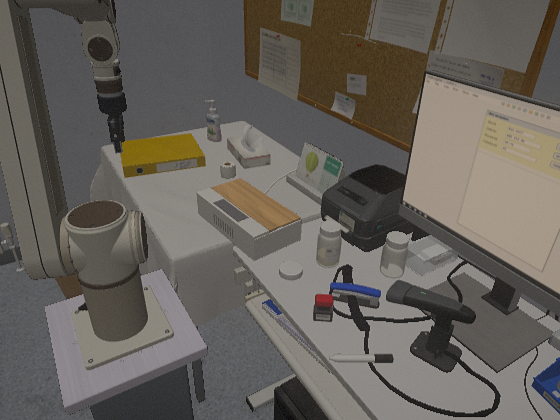

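View pics/top0.png

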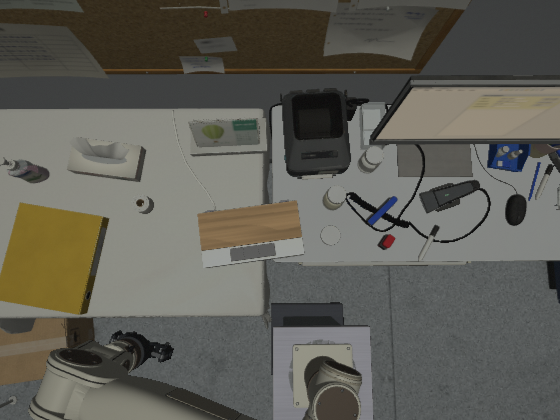

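The scene view shows the box at about (250,215) with the grey strip on its front deck. In the top view the box spans columns 197–303 and rows 202–266, turned by a few degrees.

```bash
python3 - <<'E'
import cv2
a=cv2.imread("pics/top0.png")[190:280,185:315];cv2.imwrite("pics/top0z.png",cv2.resize(a,None,fx=6,fy=6,interpolation=cv2.INTER_CUBIC))
E
```

```text
(no output)
```

View pics/top0z.png

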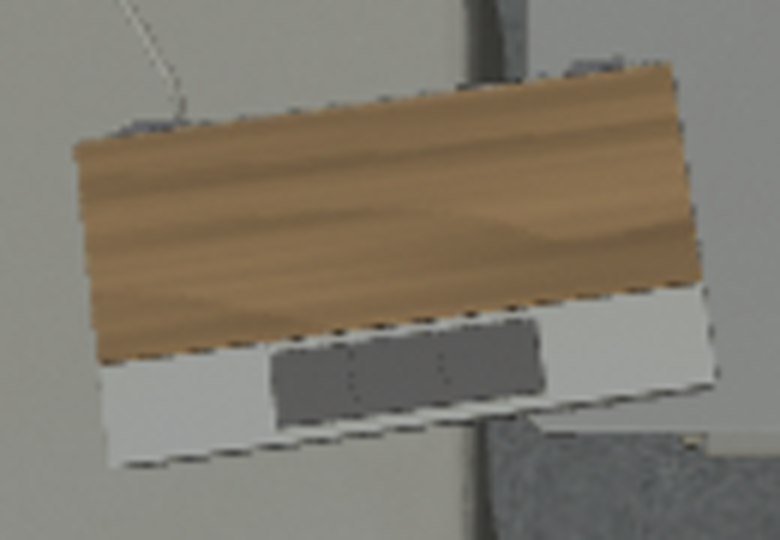

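The zoomed top view shows the strip with corners at (272,350), (537,317), (277,428) and (545,393). There are faint joint lines at u≈352 and u≈440, so the plate is probably slightly left of the strip's centre. I'll fit the box pose from these corners.

```bash
cat > h.py <<'E'
import numpy as np,cv2
from scipy.spatial.transform import Rotation as R
from plant import r,viewer,order
def bp(m,uv,z):
    K=np.array(m["K"]);T=np.array(m["pose"]);uv=np.atleast_2d(uv)
    d=(np.linalg.inv(K)@np.c_[uv,np.ones(len(uv))].T).T@T[:3,:3].T
    return T[:3,3]+d*((z-T[2,3])/d[:,2])[:,None]
def proj(m,P):
    T=np.array(m["pose"]);c=(np.atleast_2d(P)-T[:3,3])@T[:3,:3];p=c@np.array(m["K"]).T
    return p[:,:2]/p[:,2:]
def fit2(L,W):
    L=np.array(L);W=np.array(W)[:,:2];a=L.mean(0);b=W.mean(0)
    l=L-a;w=W-b;th=np.arctan2((l[:,0]*w[:,1]-l[:,1]*w[:,0]).sum(),(l*w).sum())
    c,s=np.cos(th),np.sin(th);M=np.array([[c,-s],[s,c]]);t=b-M@a
    return th,t,(l@M.T+b)-W
E
python3 - <<'E'
from h import *
m=viewer.camera_model("top")
z=lambda p:(np.array(p)+.5)/6-.5+[185,190]
pix=z([[76,142],[670,63],[112,466],[715,383],[272,350],[537,317],[277,428],[545,393],[352,379],[440,368]])
W=np.vstack([bp(m,pix[:4],.086),bp(m,pix[4:],.085)])
L=[[.085,.156],[.085,-.156],[-.088,.16],[-.088,-.16]]
th,t,e=fit2(L,W[:4]);print(np.degrees(th),t,e*1000)
c,s=np.cos(th),np.sin(th);M=np.array([[c,-s],[s,c]])
print("box coords",np.round((W[:,:2]-t)@M*1000,1))
E
```

```text
7.428278913391097 [0.45162154 0.22754503] [[ 1.15611313 -2.45469828]
 [ 0.57398805  2.68576945]
 [-1.08614086  1.93238453]
 [-0.64396031 -2.1634557 ]]
box coords [[  84.2  158.6]
 [  84.1 -158.6]
 [ -87.2  157.9]
 [ -87.1 -157.9]
 [ -38.7   69. ]
 [ -40.3  -70.5]
 [ -79.3   71.2]
 [ -80.2  -69.3]
 [ -59.3   29.5]
 [ -59.9  -16.7]]
```

```bash
cat >> h.py <<'E'
TH=np.radians(7.43);T0=np.array([.4516,.2275]);M=np.array([[np.cos(TH),-np.sin(TH)],[np.sin(TH),np.cos(TH)]])
def w(bx,by): return T0+M@np.array([bx,by])/1000
def rel(bx,by,tipz,yaw=TH,pitch=0.,tip=173):
    """cm/deg to put fingertip at box xy (mm), z mm. target: tool y along box y, z down (pitch about tool y deg)"""
    s=r.get_state();q=s["orientation"];C=R.from_quat([q[1],q[2],q[3],q[0]])
    D=R.from_euler('z',yaw)*R.from_matrix([[-1,0,0],[0,1,0],[0,0,-1]])*R.from_euler('y',pitch,degrees=True)
    P=np.r_[w(bx,by),tipz/1000]-D.apply([0,0,tip/1000])
    print("off cm",np.round(C.inv().apply(P-s["ee_pos"])*100,2),"rot deg",np.round(np.degrees((C.inv()*D).as_rotvec()),2),"t",round(s["time"],2))
def tip():
    s=r.get_state();q=s["orientation"];C=R.from_quat([q[1],q[2],q[3],q[0]])
    p=np.array(s["ee_pos"])+C.apply([0,0,.173]);b=M.T@(p[:2]-T0)
    print("t",round(s["time"],2),"tip box mm",np.round(b*1000,1),"z",round(p[2]*1000,1),"F",np.round(s["wrist_force"],1),"op",round(s["opening"],2))
E
python3 - <<'E'
from h import *
tip();rel(-64,6,130)
E
```

```text
t 1.0 tip box mm [-264.   285.1] z 231.7 F [-0.5 -0.3  0.1] op 1.0
off cm [-29.99 -16.71  10.17] rot deg [  0.    -0.   -25.24] t 1.0
```

```bash
python3 -m crank '{"offset":[[-3,-1.7,0.5],[-7,-4,1.5],[-11,-6.2,2.5],[-15,-8.4,4],[-19,-10.6,5]],"delta_rot":[[0,0,-4],[0,0,-9],[0,0,-14],[0,0,-19],[0,0,-24]]}' 1 40; python3 - <<'E'
from h import *
tip();rel(-64,6,110)
E
```

```text
time: 1.5
ee_pos: [0.3021, 0.3155, 0.3541]
orientation: [0.0, -0.056, 0.998, 0.0]
wrist_force: [1.1, 0.7, 0.3]
opening: 0.144
t 1.5 tip box mm [-136.8  106.6] z 181.1 F [1.1 0.7 0.3] op 0.14
off cm [-7.46 -9.93  7.11] rot deg [ 0.    0.01 -0.99] t 1.5
```

```bash
python3 -m crank '{"offset":[[-2.5,-3.3,2],[-5,-6.6,4],[-7.46,-9.93,6],[-7.46,-9.93,7.1],[-7.46,-9.93,7.1]],"delta_rot":[[0,0,-1],[0,0,-1],[0,0,-1],[0,0,-1],[0,0,-1]]}'; python3 - <<'E'
from h import *
s=r.get_state();m=viewer.camera_model("wrist")
im=viewer.camera("wrist");cv2.imwrite("pics/w1.png",im[:,:,::-1])
im=viewer.camera("top");cv2.imwrite("pics/t1.png",cv2.resize(im[190:280,185:315,::-1],None,fx=6,fy=6))
tip();rel(-64,6,86)
print(np.round(np.linalg.inv(m["pose"])[:3,:3],2), m["pose"][:3,3]-s["ee_pos"])
for y in (-70,-17,29.5,70):print(y,[proj(m,np.r_[w(x,y),.085]).round(0).tolist() for x in (-79,-41)])
E
```

```text
time: 2.0
ee_pos: [0.3871, 0.2241, 0.2816]
orientation: [-0.002, -0.064, 0.998, -0.001]
wrist_force: [0.1, -0.3, 0.1]
opening: -0.001
t 2.1 tip box mm [-64.4   6.7] z 110.3 F [ 0.3  0.3 -0. ] op -0.0
off cm [-0.03 -0.06  2.43] rot deg [ 0.01 -0.03  0.05] t 2.1
[[-0.13  0.99  0.  ]
 [ 0.95  0.12  0.29]
 [ 0.29  0.04 -0.96]] [-0.07434902 -0.01038944 -0.03058828]
-70 [[[136.0, 227.0]], [[144.0, 292.0]]]
-17 [[[238.0, 227.0]], [[240.0, 291.0]]]
29.5 [[[328.0, 226.0]], [[325.0, 291.0]]]
70 [[[406.0, 226.0]], [[398.0, 291.0]]]
```

View pics/w1.png

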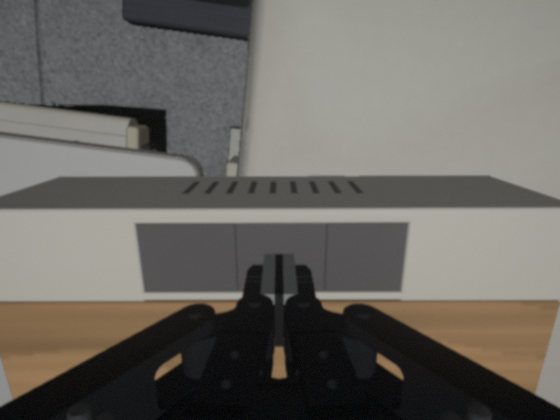

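The wrist view shows the strip from (140,225) to (405,290), with hairline joints at u≈236 and u≈327. The fingertip is centred between them at u≈280. Next I'll feel down there.

```bash
python3 -m crank '{"offset":[[0,-0.06,1.2],[0,-0.06,2.2],[0,-0.06,2.35],[0,-0.06,2.5],[0,-0.06,2.65]],"delta_rot":[[0,0,0],[0,0,0],[0,0,0],[0,0,0],[0,0,0]]}'; python3 - <<'E'
from h import *
tip()
E
```

```text
time: 2.6
ee_pos: [0.3869, 0.2257, 0.2573]
orientation: [-0.0, -0.066, 0.998, 0.0]
wrist_force: [-1.1, -0.2, 2.9]
opening: 0.003
t 2.6 tip box mm [-64.5   6.7] z 84.3 F [-1.1 -0.2  2.9] op 0.0
```

```bash
python3 -m crank '{"offset":[[0,0,0.1],[0,0,0.2],[0,0,0.28],[0,0,0.36],[0,0,0.36]],"delta_rot":[[0,0,0],[0,0,0],[0,0,0],[0,0,0],[0,0,0]]}'; python3 - <<'E'
from h import *
tip()
E
```

```text
time: 3.1
ee_pos: [0.3868, 0.2257, 0.2538]
orientation: [-0.0, -0.066, 0.998, 0.001]
wrist_force: [-1.3, -1.1, 4.0]
opening: -0.0
t 3.1 tip box mm [-64.5   6.8] z 80.8 F [-1.3 -1.1  4. ] op -0.0
```

The spot gives way, so this is the plate. I'll press it the rest of the way.

```bash
python3 -m crank '{"offset":[[0,0,0.06],[0,0,0.12],[0,0,0.18],[0,0,0.22],[0,0,0.22]],"delta_rot":[[0,0,0],[0,0,0],[0,0,0],[0,0,0],[0,0,0]]}'; python3 - <<'E'
from h import *
tip()
im=viewer.camera("scene");cv2.imwrite("pics/s2.png",cv2.resize(im[130:290,150:350,::-1],None,fx=3,fy=3))
E
```

```text
time: 3.6
ee_pos: [0.3869, 0.2257, 0.2516]
orientation: [-0.0, -0.066, 0.998, 0.001]
wrist_force: [-2.6, -0.5, 4.0]
opening: 0.002
t 3.6 tip box mm [-64.5   6.8] z 78.6 F [-2.6 -0.5  4. ] op 0.0
```

View pics/s2.png

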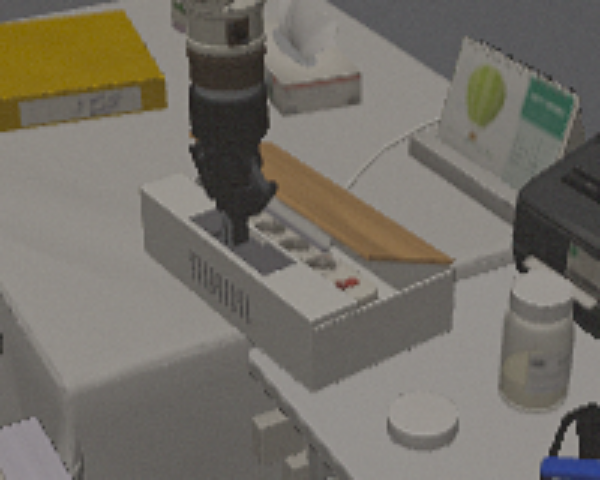

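The lid is springing open past the gripper, and the red switch shows at about (345,283) in the crop. I'll back off up and toward the robot, clear of the lid.

```bash
python3 -m crank '{"offset":[[0,0,-1.5],[0.5,0.5,-4],[1.5,3,-7],[2,6,-9],[2,9,-10]],"delta_rot":[[0,0,0],[0,0,0],[0,0,0],[0,0,0],[0,0,0]]}';python3 -m crank '{"offset":[[0,0,0],[0,0,0],[0,0,0],[0,0,0],[0,0,0]],"delta_rot":[[0,0,0],[0,0,0],[0,0,0],[0,0,0],[0,0,0]]}'; python3 - <<'E'
from h import *
tip()
for c in ("top","scene","wrist"):
    m=viewer.camera_model(c);im=viewer.camera(c);cv2.imwrite(f"pics/{c}3.png",im[:,:,::-1])
    for t in ["rocker","power_strip","power_strip_switch","lid_edge"]:
        d=viewer.recognise(c,t)
        for x in d[:2]:
            p=np.array(x["point"]);print(c,t,p.round(3),(M.T@(p[:2]-T0)*1000).round(1),round(x["p"],2),proj(m,p).round(0))
E
python3 - <<'E'
import cv2
a=cv2.imread("pics/top3.png")[180:280,185:315];cv2.imwrite("pics/top3z.png",cv2.resize(a,None,fx=6,fy=6,interpolation=cv2.INTER_CUBIC))
E
```

```text
time: 4.15
ee_pos: [0.3553, 0.3132, 0.3538]
orientation: [0.002, -0.065, 0.998, 0.002]
wrist_force: [1.2, -0.4, -0.7]
opening: 0.001
time: 4.65
ee_pos: [0.3554, 0.3124, 0.3531]
orientation: [0.001, -0.065, 0.998, 0.001]
wrist_force: [-0.4, -0.1, -0.3]
opening: 0.005
t 4.65 tip box mm [-84.  97.] z 180.1 F [-0.4 -0.1 -0.3] op 0.01
top rocker [0.461 0.242 0.045] [11.2 12.7] 0.91 [[247. 231.]]
top rocker [0.39  0.227 0.085] [-61.1   7.7] 0.38 [[250. 252.]]
top power_strip [0.458 0.237 0.05 ] [8.1 8.8] 0.74 [[248. 232.]]
top lid_edge [0.502 0.238 0.172] [51.7  3.3] 0.86 [[245. 213.]]
scene rocker [0.469 0.225 0.048] [16.8 -4.8] 0.97 [[252. 213.]]
scene rocker [0.49  0.19  0.071] [ 32.7 -42. ] 0.62 [[263. 210.]]
scene power_strip [0.472 0.225 0.047] [20.  -4.8] 0.92 [[253. 213.]]
scene lid_edge [0.521 0.202 0.149] [ 65.6 -34.1] 0.89 [[270. 183.]]
scene lid_edge [0.493 0.19  0.071] [ 35.8 -42.3] 0.7 [[264. 209.]]
wrist rocker [0.462 0.197 0.048] [  6.1 -31.3] 0.73 [[137. 291.]]
wrist power_strip [0.46  0.201 0.042] [  4.6 -27. ] 0.72 [[144. 286.]]
wrist power_strip [0.549 0.109 0.086] [  81.6 -130.4] 0.54 [[ 17. 391.]]
wrist power_strip_switch [0.472 0.144 0.047] [  9.1 -85.2] 0.65 [[ 79. 294.]]
wrist lid_edge [0.546 0.109 0.087] [  78.4 -129.9] 0.61 [[ 16. 389.]]
wrist lid_edge [0.386 0.188 0.067] [-70.5 -30.5] 0.41 [[117. 219.]]
```

View pics/top3z.png

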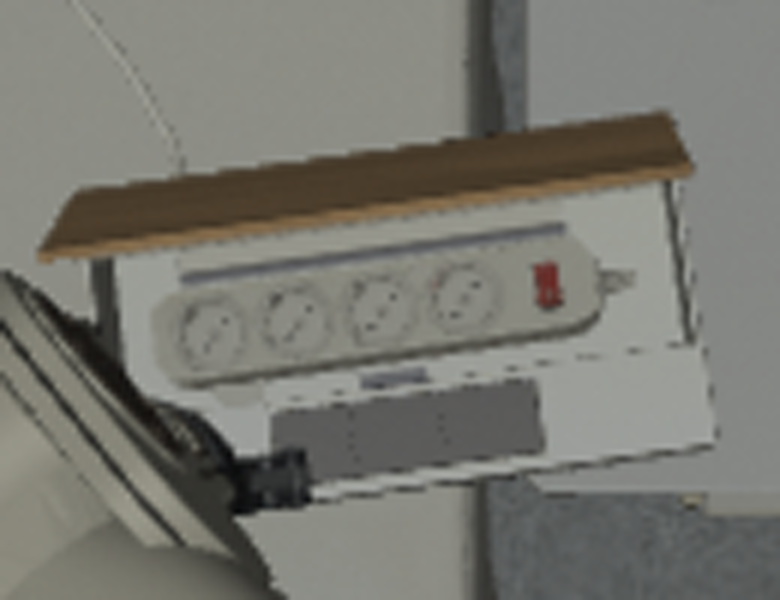

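View pics/scene3.png

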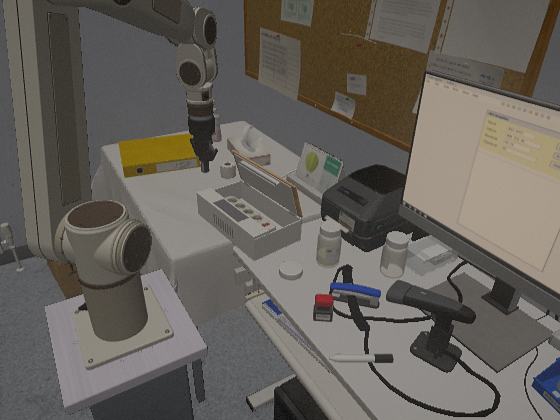

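View pics/wrist3.png

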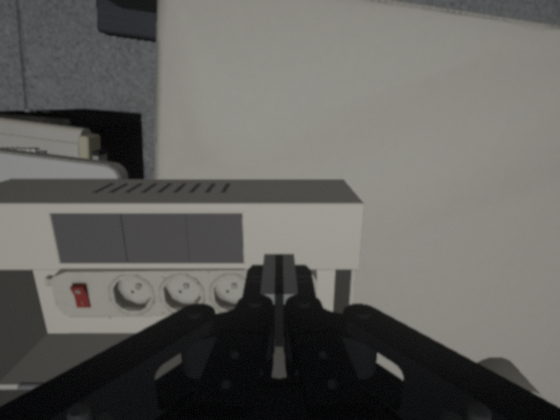

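The lid is nearly upright. The red rocker is at top-crop (547,288) and wrist (80,295). I'll move closer, with the finger off to one side, to measure it in the wrist camera.

```bash
python3 - <<'E'
from h import *
rel(-15,-45,120)
E
```

```text
off cm [ -6.9  -14.28   6.06] rot deg [0.18 0.19 0.07] t 5.4
```

```bash
python3 -m crank '{"offset":[[-1.7,-3.6,1.2],[-3.4,-7.2,2.8],[-5.2,-10.8,4.5],[-6.9,-14.3,6],[-6.9,-14.3,6]],"delta_rot":[[0,0,0],[0,0,0],[0,0,0],[0.2,0.2,0],[0.2,0.2,0]]}'; python3 - <<'E'
from h import *
tip()
c="wrist";m=viewer.camera_model(c);im=viewer.camera(c);cv2.imwrite("pics/w4.png",im[:,:,::-1])
for t in ["rocker","power_strip_switch"]:
  for x in viewer.recognise(c,t)[:2]:
    p=np.array(x["point"]);print(t,p.round(3),(M.T@(p[:2]-T0)*1000).round(1),round(x["p"],2),proj(m,p).round(0))
np.savez("m4.npz",K=m["K"],pose=m["pose"])
a=im[220:420,60:320,::-1];cv2.imwrite("pics/w4z.png",cv2.resize(a,None,fx=3,fy=3,interpolation=cv2.INTER_CUBIC))
c="top";m=viewer.camera_model(c);im=viewer.camera(c)
print("hinge top", proj(m,np.r_[w(86,0),.079]))
cv2.imwrite("pics/t4z.png",cv2.resize(im[180:280,185:315,::-1],None,fx=6,fy=6,interpolation=cv2.INTER_CUBIC))
E
```

```text
time: 5.9
ee_pos: [0.4436, 0.1773, 0.2916]
orientation: [-0.001, -0.062, 0.998, -0.001]
wrist_force: [-1.2, 1.4, 0.6]
opening: 0.001
t 5.9 tip box mm [-14.9 -49.2] z 118.6 F [-1.2  1.4  0.6] op 0.0
rocker [0.454 0.246 0.046] [ 4.5 18.3] 0.56 [[379. 247.]]
hinge top [[247.04919947 206.43607572]]
```

View pics/w4.png

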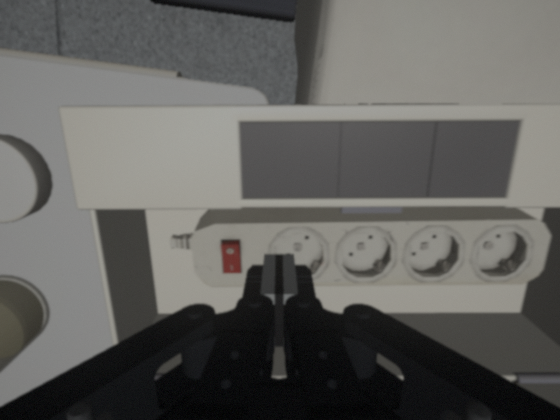

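View pics/t4z.png

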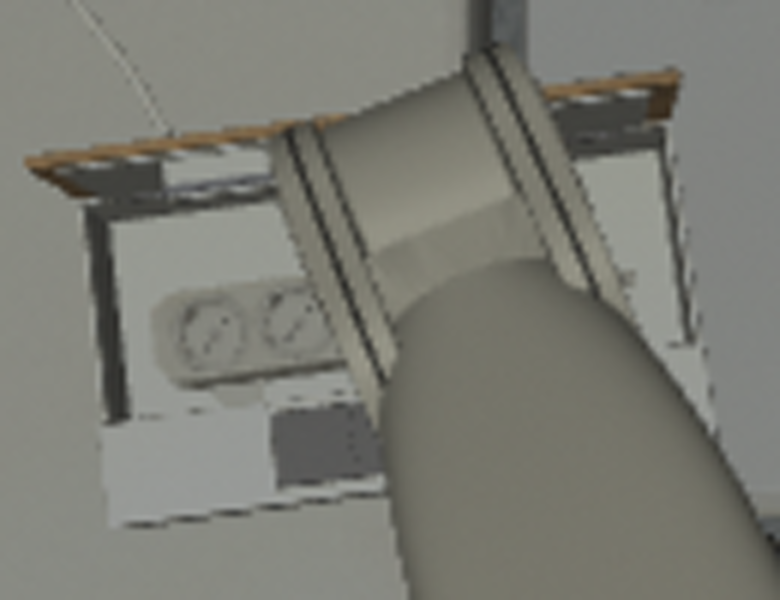

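View pics/w4z.png

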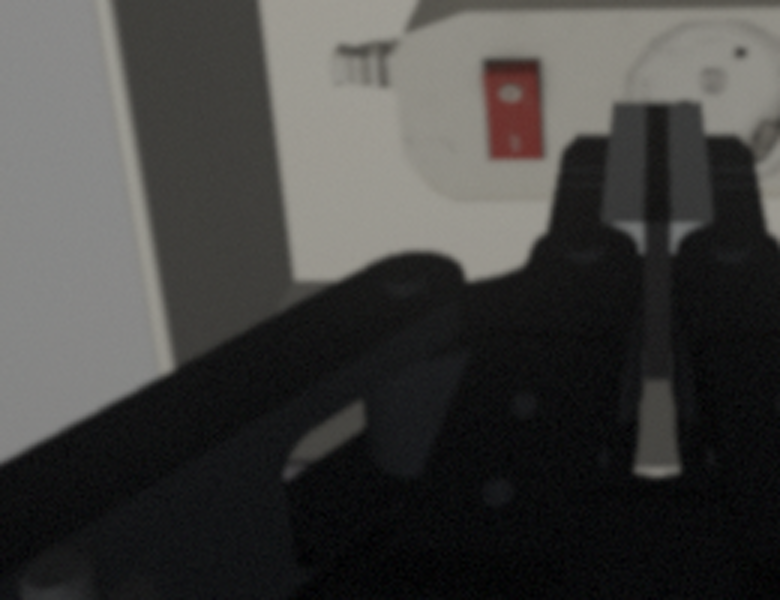

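The wrist view shows the rocker with its near edge at about (231,243) and its far edge at about (232,273). The lid is upright.

```bash
python3 - <<'E'
from h import *
m=np.load("m4.npz")
bx=lambda p:(M.T@(p[:,:2]-T0).T).T*1000
print("near",bx(bp(m,[[222.3,242],[240.7,242],[231,240.8]],.053)).round(1))
print("far",bx(bp(m,[[223,272.7],[241,272.7]],.049)).round(1))
print("finger edge",bx(bp(m,[[262,254],[296,254]],.1186)).round(1), bx(bp(m,[[262,293],[296,293]],.1186)).round(1))
tip()
print("strip yaw; strip near edge", bx(bp(m,[[210,223],[530,221.5]],.047)).round(1))
E
```

```text
near [[ -2.8 -87.2]
 [ -2.8 -75.1]
 [ -3.7 -81.4]]
far [[ 21.7 -88.7]
 [ 21.8 -76.2]]
finger edge [[-24.2 -57.4]
 [-24.1 -41.9]] [[ -4.  -57.8]
 [ -4.  -41.7]]
t 6.1 tip box mm [-15.  -44.6] z 121.0 F [-0.5 -0.7  0.3] op -0.0
strip yaw; strip near edge [[-14.  -95.8]
 [-14.1 117.1]]
```

```bash
python3 - <<'E'
from h import *
rel(-6,-81.5,65)
E
```

```text
off cm [-0.9  -3.69  5.6 ] rot deg [0.01 0.02 0.11] t 6.1
```

```bash
python3 -m crank '{"offset":[[-0.9,-2.5,0.5],[-0.9,-3.7,2.2],[-0.9,-3.7,3.8],[-0.9,-3.7,5],[-0.9,-3.7,5.6]],"delta_rot":[[0,0,0],[0,0,0],[0,0,0],[0,0,0],[0,0,0]]}'; python3 - <<'E'
from h import *
tip();rel(-6,-81.5,55)
c="wrist";im=viewer.camera(c);cv2.imwrite("pics/w5.png",cv2.resize(im[200:350,190:370,::-1],None,fx=4,fy=4))
E
```

```text
time: 6.6
ee_pos: [0.4556, 0.147, 0.2376]
orientation: [-0.0, -0.067, 0.998, 0.0]
wrist_force: [-0.7, 0.5, 1.3]
opening: 0.006
t 6.6 tip box mm [ -6.5 -80.3] z 64.6 F [-0.7  0.5  1.3] op 0.01
off cm [-0.05 -0.12  0.96] rot deg [ 0.02 -0.01  0.25] t 6.6
```

View pics/w5.png

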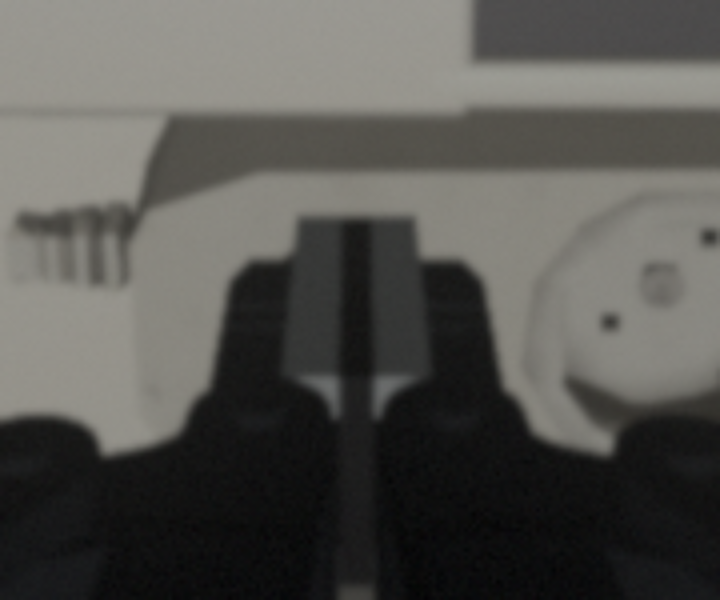

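The fingertip hides the rocker and sits over its near half. Next is a slow descent.

```bash
python3 -m crank '{"offset":[[0,-0.1,0.5],[0,-0.1,0.9],[0,-0.1,1],[0,-0.1,1.1],[0,-0.1,1.2]],"delta_rot":[[0,0,0],[0,0,0],[0,0,0],[0,0,0],[0,0,0]]}'; python3 - <<'E'
from h import *
tip()
E
```

```text
time: 7.15
ee_pos: [0.4554, 0.1459, 0.2255]
orientation: [-0.001, -0.067, 0.998, 0.0]
wrist_force: [-3.7, 0.3, 5.6]
opening: 0.003
t 7.15 tip box mm [ -7.  -81.3] z 52.5 F [-3.7  0.3  5.6] op 0.0
```

```bash
python3 -m crank '{"offset":[[0,0,0.05],[0,0,0.1],[0,0,0.15],[0,0,0.2],[0,0,0.25]],"delta_rot":[[0,0,0],[0,0,0],[0,0,0],[0,0,0],[0,0,0]]}'; python3 - <<'E'
from h import *
tip()
E
```

```text
time: 7.65
ee_pos: [0.4547, 0.1458, 0.2228]
orientation: [-0.002, -0.067, 0.998, 0.0]
wrist_force: [-4.5, -0.2, 3.6]
opening: -0.001
t 7.65 tip box mm [ -8.1 -81.3] z 49.8 F [-4.5 -0.2  3.6] op -0.0
```

```bash
python3 -m crank '{"offset":[[-0.1,0,0.03],[-0.2,0,0.06],[-0.2,0,0.1],[-0.2,0,0.13],[-0.2,0,0.15]],"delta_rot":[[0,0,0],[0,0,0],[0,0,0],[0,0,0],[0,0,0]]}'; python3 - <<'E'
from h import *
tip()
E
```

```text
time: 8.15
ee_pos: [0.4554, 0.1458, 0.2221]
orientation: [-0.003, -0.067, 0.998, 0.0]
wrist_force: [-9.8, -1.7, 16.2]
opening: 0.001
t 8.15 tip box mm [ -7.9 -81.4] z 49.1 F [-9.8 -1.7 16.2] op 0.0
```

```bash
python3 -m crank '{"offset":[[0.2,0,0],[0.2,0,-0.5],[0.2,0,-2.5],[0.2,1.8,-5],[0.9,3.8,-6]],"delta_rot":[[0,0,0],[0,0,0],[0,0,0],[0,0,0],[0,0,0]]}'; python3 - <<'E'
from h import *
tip()
c="wrist";m=viewer.camera_model(c);im=viewer.camera(c);np.savez("m6.npz",K=m["K"],pose=m["pose"])
cv2.imwrite("pics/w6.png",im[:,:,::-1])
cv2.imwrite("pics/w6z.png",cv2.resize(im[210:300,170:290,::-1],None,fx=6,fy=6,interpolation=cv2.INTER_CUBIC))
E
```

```text
time: 8.65
ee_pos: [0.4438, 0.1828, 0.2845]
orientation: [-0.0, -0.066, 0.998, 0.001]
wrist_force: [0.4, -0.4, 0.4]
opening: -0.003
t 8.65 tip box mm [-13.5 -43. ] z 111.5 F [ 0.4 -0.4  0.4] op -0.0
```

View pics/w6z.png

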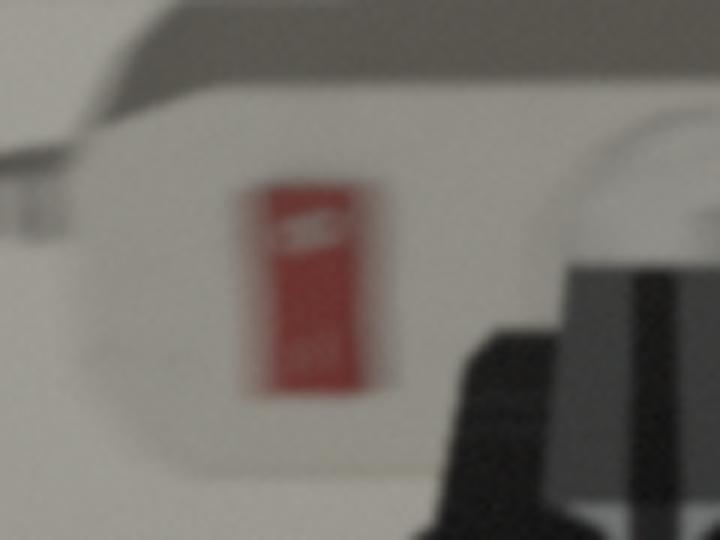

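Motion blur hides the detail, so I'll settle the arm and take another picture.

```bash
python3 -m crank '{"offset":[[0,0.3,-1],[0,0.3,-1],[0,0.3,-1],[0,0.3,-1],[0,0.3,-1]],"delta_rot":[[0,0,0],[0,0,0],[0,0,0],[0,0,0],[0,0,0]]}'; python3 - <<'E'
from h import *
tip()
c="wrist";m=viewer.camera_model(c);im=viewer.camera(c);np.savez("m6.npz",K=m["K"],pose=m["pose"])
cv2.imwrite("pics/w7.png",im[:,:,::-1])
cv2.imwrite("pics/w7z.png",cv2.resize(im[210:300,170:290,::-1],None,fx=6,fy=6,interpolation=cv2.INTER_CUBIC))
im=viewer.camera("scene");cv2.imwrite("pics/s7z.png",cv2.resize(im[140:270,180:330,::-1],None,fx=5,fy=4.5,interpolation=cv2.INTER_CUBIC))
E
```

```text
time: 9.2
ee_pos: [0.4421, 0.1875, 0.2947]
orientation: [-0.001, -0.067, 0.998, 0.002]
wrist_force: [-0.0, -0.5, -0.9]
opening: 0.001
t 9.2 tip box mm [-14.9 -37.8] z 121.7 F [-0.  -0.5 -0.9] op 0.0
```

View pics/w7z.png

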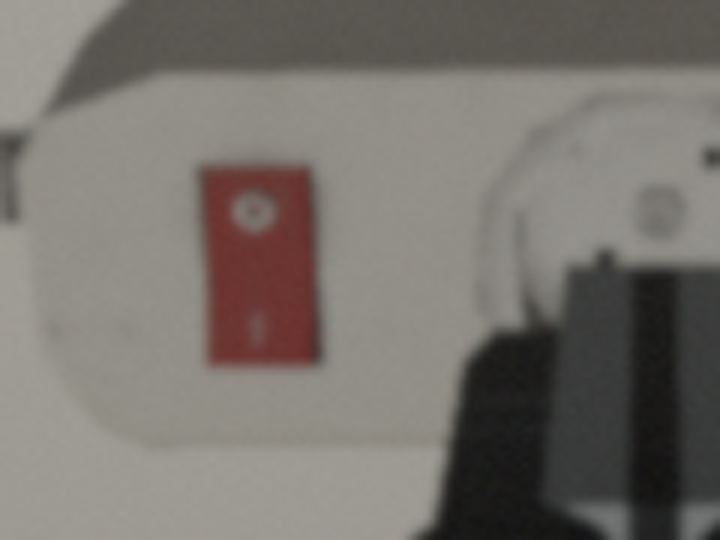

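View pics/s7z.png

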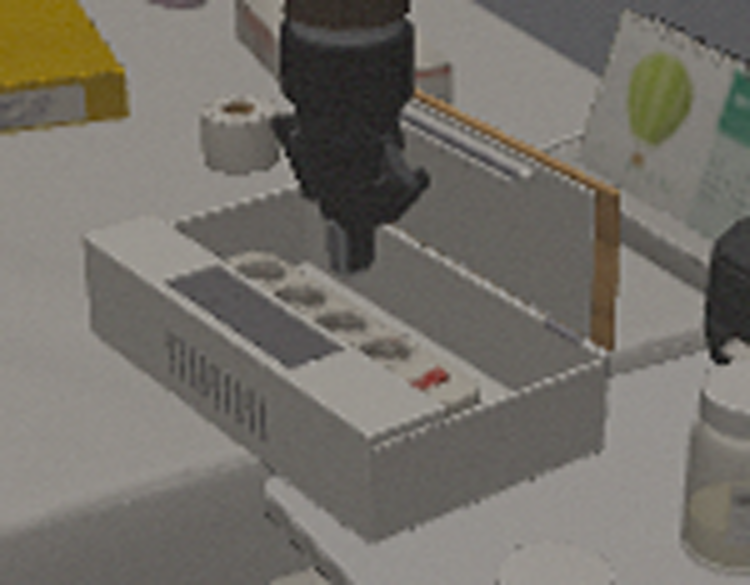

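The near half is now down: its dark near face has gone, and there is a shadow at the far half. It stopped at 49 mm with 16 N, which is the hard stop. I'll check whether the power strip shifted, then plan the lid.

```bash
python3 - <<'E'
from h import *
m=np.load("m6.npz")
bx=lambda p:(M.T@(p[:,:2]-T0).T).T*1000
print("rocker near",bx(bp(m,[[203.5,237.5],[222,237.5]],.049)).round(1),"far",bx(bp(m,[[205,270.8],[221,270.8]],.053)).round(1))
print("strip near edge", bx(bp(m,[[200,221.7]],.047)).round(1))
rel(30,0,245); rel(112,0,245)
E
```

```text
rocker near [[ -2.7 -89. ]
 [ -2.7 -76.5]] far [[ 20.3 -88.5]
 [ 20.2 -77.5]]
strip near edge [[-13.3 -91.1]]
off cm [ -4.46   3.86 -12.31] rot deg [ 0.23 -0.08  0.29] t 9.3
off cm [-12.66   3.82 -12.32] rot deg [ 0.23 -0.08  0.29] t 9.3
```

```bash
python3 -m crank '{"offset":[[0,1,-3.5],[-0.5,2,-7],[-2,3,-10],[-4.5,3.8,-11.5],[-7.5,3.8,-11.7]],"delta_rot":[[0,0,0],[0,0,0],[0,0,0],[0.2,0,0.3],[0.2,0,0.3]]}'; python3 - <<'E'
from h import *
tip();rel(125,0,235);rel(125,0,180)
E
```

```text
time: 9.8
ee_pos: [0.5122, 0.236, 0.4151]
orientation: [0.002, -0.066, 0.998, 0.001]
wrist_force: [-0.4, -0.2, -0.1]
opening: -0.0
t 9.8 tip box mm [61.9  1. ] z 242.1 F [-0.4 -0.2 -0.1] op -0.0
off cm [-6.38 -0.07  0.74] rot deg [0.15 0.22 0.08] t 9.8
off cm [-6.35 -0.08  6.24] rot deg [0.15 0.22 0.08] t 9.8
```

```bash
python3 -m crank '{"offset":[[-2.2,0,0.3],[-4.4,0,0.3],[-6.4,0,0.5],[-6.4,0,0.5],[-6.4,0,0.5]],"delta_rot":[[0,0,0],[0.1,0.2,0],[0.1,0.2,0],[0.1,0.2,0],[0.1,0.2,0]]}'; python3 - <<'E'
from h import *
tip();rel(125,0,175)
im=viewer.camera("scene");cv2.imwrite("pics/s8z.png",cv2.resize(im[100:260,150:350,::-1],None,fx=4,fy=3.7,interpolation=cv2.INTER_CUBIC))
m=viewer.camera_model("wrist");im=viewer.camera("wrist");cv2.imwrite("pics/w8.png",im[:,:,::-1])
print(proj(m,[np.r_[w(86,-150),.199],np.r_[w(86,150),.199],np.r_[w(93,0),.199]]).round(0))
E
```

```text
time: 10.3
ee_pos: [0.5757, 0.2441, 0.4093]
orientation: [-0.001, -0.065, 0.998, 0.0]
wrist_force: [-0.8, -0.4, 0.1]
opening: 0.002
t 10.3 tip box mm [124.8   0.5] z 236.4 F [-0.8 -0.4  0.1] op 0.0
off cm [ 0.   -0.05  6.13] rot deg [ 0.02 -0.11  0.05] t 10.3
[[ -1. 174.]
 [557. 174.]
 [279. 187.]]
```

View pics/s8z.png

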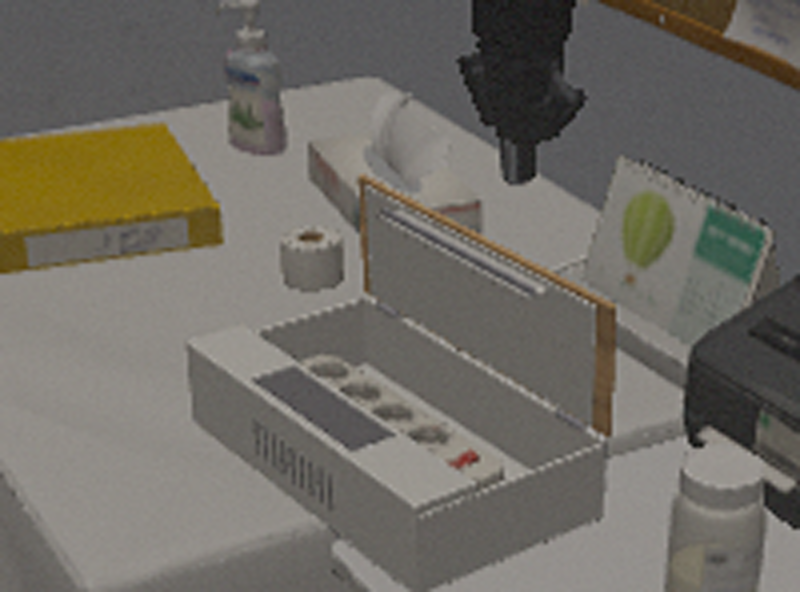

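View pics/w8.png

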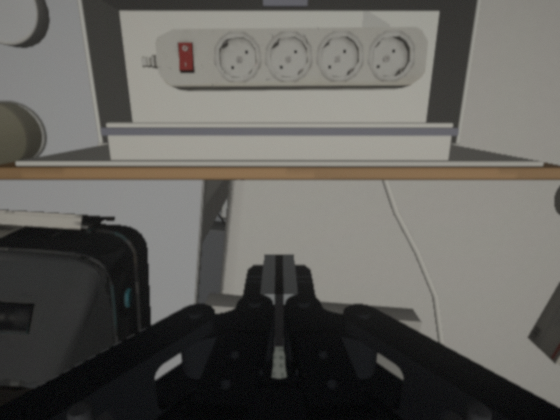

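The lid is fully upright with its edge at row ≈172 in the wrist view. The finger is behind it with free space below. I'll lower the finger behind the lid.

```bash
python3 -m crank '{"offset":[[0,0,1.5],[0,0,3.2],[0,0,5],[0.3,0,5.5],[0.9,0,5.5]],"delta_rot":[[0,0,0],[0,0,0],[0,0,0],[0,0,0],[0,0,0]]}'; python3 - <<'E'
from h import *
tip()
for th in np.arange(1.5,-.05,-.1):
    rho=105;print(round(th,2),"centre x",round(86-rho*np.cos(th)+7*np.sin(th)+10.5,1),"z",round(79+rho*np.sin(th)+7*np.cos(th),1))
E
```

```text
time: 10.9
ee_pos: [0.5651, 0.2429, 0.3548]
orientation: [-0.001, -0.066, 0.998, 0.0]
wrist_force: [0.2, -0.2, 1.0]
opening: -0.001
t 10.9 tip box mm [114.1   0.6] z 181.8 F [ 0.2 -0.2  1. ] op -0.0
1.5 centre x 96.1 z 184.2
1.4 centre x 85.6 z 183.7
1.3 centre x 75.2 z 182.0
1.2 centre x 65.0 z 179.4
1.1 centre x 55.1 z 175.8
1.0 centre x 45.7 z 171.1
0.9 centre x 36.7 z 165.6
0.8 centre x 28.4 z 159.2
0.7 centre x 20.7 z 152.0
0.6 centre x 13.8 z 144.1
0.5 centre x 7.7 z 135.5
0.4 centre x 2.5 z 126.3
0.3 centre x -1.7 z 116.7
0.2 centre x -5.0 z 106.7
0.1 centre x -7.3 z 96.4
-0.0 centre x -8.5 z 86.0
```

```bash
python3 -m crank '{"offset":[[0.9,0,0],[1.8,0,0],[2.6,0,0],[3.3,0,0],[3.9,0,0]],"delta_rot":[[0,0,0],[0,0,0],[0,0,0],[0,0,0],[0,0,0]]}'; python3 -m crank '{"offset":[[0.6,0,0.1],[1.2,0,0.3],[1.8,0,0.6],[2.4,0,0.9],[3,0,1.2]],"delta_rot":[[0,0,0],[0,0,0],[0,0,0],[0,0,0],[0,0,0]]}'; python3 - <<'E'
from h import *
tip()
im=viewer.camera("scene");cv2.imwrite("pics/s9z.png",cv2.resize(im[100:260,150:350,::-1],None,fx=4,fy=3.7,interpolation=cv2.INTER_CUBIC))
E
```

```text
time: 11.4
ee_pos: [0.5259, 0.2377, 0.3555]
orientation: [-0.001, -0.066, 0.998, 0.0]
wrist_force: [0.8, 0.9, -0.6]
opening: 0.001
time: 11.9
ee_pos: [0.4957, 0.2338, 0.3433]
orientation: [-0.001, -0.066, 0.998, 0.0]
wrist_force: [1.1, 0.6, 1.5]
opening: 0.001
t 11.9 tip box mm [44.3  0.7] z 170.3 F [1.1 0.6 1.5] op 0.0
```

View pics/s9z.png

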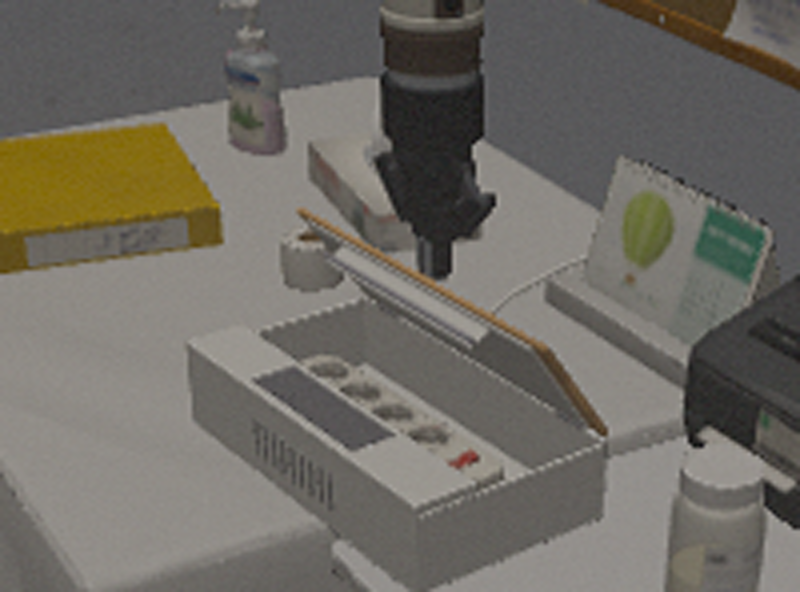

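The lid is following the finger down, so I'll continue along the arc.

```bash
python3 -m crank '{"offset":[[0.8,0,0.5],[1.6,0,1.1],[2.35,0,1.8],[3.05,0,2.6],[3.65,0,3.45]],"delta_rot":[[0,0,0],[0,0,0],[0,0,0],[0,0,0],[0,0,0]]}'; python3 -m crank '{"offset":[[0.5,0,0.9],[0.9,0,1.8],[1.2,0,2.6],[1.4,0,3.2],[1.5,0,3.6]],"delta_rot":[[0,0,0],[0,0,0],[0,0,0],[0,0,0],[0,0,0]]}'; python3 - <<'E'
from h import *
tip()
im=viewer.camera("scene");cv2.imwrite("pics/s10z.png",cv2.resize(im[100:260,150:350,::-1],None,fx=4,fy=3.7,interpolation=cv2.INTER_CUBIC))
E
```

```text
time: 12.45
ee_pos: [0.4582, 0.2288, 0.3081]
orientation: [-0.001, -0.066, 0.998, 0.0]
wrist_force: [1.2, 0.1, 1.5]
opening: 0.003
time: 12.95
ee_pos: [0.4434, 0.2269, 0.2722]
orientation: [-0.001, -0.066, 0.998, 0.0]
wrist_force: [1.5, -0.9, 9.0]
opening: 0.003
t 12.95 tip box mm [-8.4  0.6] z 99.2 F [ 1.5 -0.9  9. ] op 0.0
```

View pics/s10z.png

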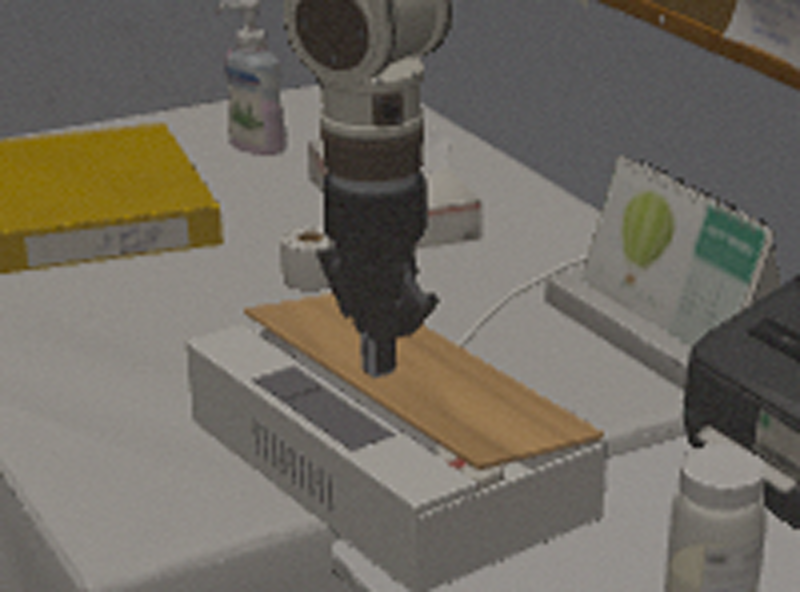

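The lid is about 12 mm above shut, with its front edge starting on the latch. From here I'll press down slowly.

```bash
python3 -m crank '{"offset":[[0.05,0,0.25],[0.1,0,0.5],[0.15,0,0.75],[0.15,0,0.95],[0.15,0,1.15]],"delta_rot":[[0,0,0],[0,0,0],[0,0,0],[0,0,0],[0,0,0]]}'; python3 - <<'E'
from h import *
tip()
E
python3 -m crank '{"offset":[[0,0,0.08],[0,0,0.16],[0,0,0.24],[0,0,0.32],[0,0,0.38]],"delta_rot":[[0,0,0],[0,0,0],[0,0,0],[0,0,0],[0,0,0]]}'; python3 - <<'E'
from h import *
tip()
E
```

```text
time: 13.5
ee_pos: [0.4419, 0.2267, 0.2602]
orientation: [-0.001, -0.066, 0.998, 0.0]
wrist_force: [1.3, -0.2, 3.5]
opening: 0.004
t 13.5 tip box mm [-10.1   0.5] z 87.2 F [ 1.3 -0.2  3.5] op 0.0
time: 14.0
ee_pos: [0.4417, 0.2267, 0.2562]
orientation: [-0.001, -0.066, 0.998, 0.0]
wrist_force: [0.3, 0.4, 3.0]
opening: -0.002
t 14.0 tip box mm [-10.4   0.5] z 83.2 F [0.3 0.4 3. ] op -0.0
```

```bash
python3 -m crank '{"offset":[[0,0,0.03],[0,0,0.06],[0,0,0.06],[0,0,-0.3],[0,0,-0.8]],"delta_rot":[[0,0,0],[0,0,0],[0,0,0],[0,0,0],[0,0,0]]}'; python3 -m crank '{"offset":[[0,0,-1],[0,0,-3],[0.5,2,-7],[1,6,-11],[2,10,-14]],"delta_rot":[[0,0,0],[0,0,0],[0,0,0],[0,0,0],[0,0,0]]}'; python3 -m crank '{"offset":[[1,3,-1],[2,7,-3],[3,11,-4],[3,14,-4],[3,14,-4]],"delta_rot":[[0,0,0],[0,0,0],[0,0,0],[0,0,0],[0,0,0]]}'; python3 - <<'E'
from h import *
tip()
im=viewer.camera("scene");cv2.imwrite("pics/s11.png",cv2.resize(im[130:400,150:460,::-1],None,fx=2.5,fy=2.2,interpolation=cv2.INTER_CUBIC))
im=viewer.camera("top");cv2.imwrite("pics/t11.png",im[:,:,::-1])
cv2.imwrite("pics/t11z.png",cv2.resize(im[180:280,185:315,::-1],None,fx=6,fy=6,interpolation=cv2.INTER_CUBIC))
E
```

```text
time: 14.5
ee_pos: [0.4414, 0.2265, 0.2639]
orientation: [-0.002, -0.066, 0.998, -0.0]
wrist_force: [-0.3, 0.4, -0.0]
opening: -0.004
time: 15.0
ee_pos: [0.4112, 0.3175, 0.4019]
orientation: [-0.001, -0.064, 0.998, 0.0]
wrist_force: [0.9, 1.0, -0.6]
opening: -0.001
time: 15.5
ee_pos: [0.3621, 0.4556, 0.4421]
orientation: [-0.001, -0.067, 0.998, 0.001]
wrist_force: [0.6, 0.5, -0.3]
opening: -0.003
t 15.5 tip box mm [-59.7 238.1] z 269.1 F [ 0.6  0.5 -0.3] op -0.0
```

View pics/s11.png

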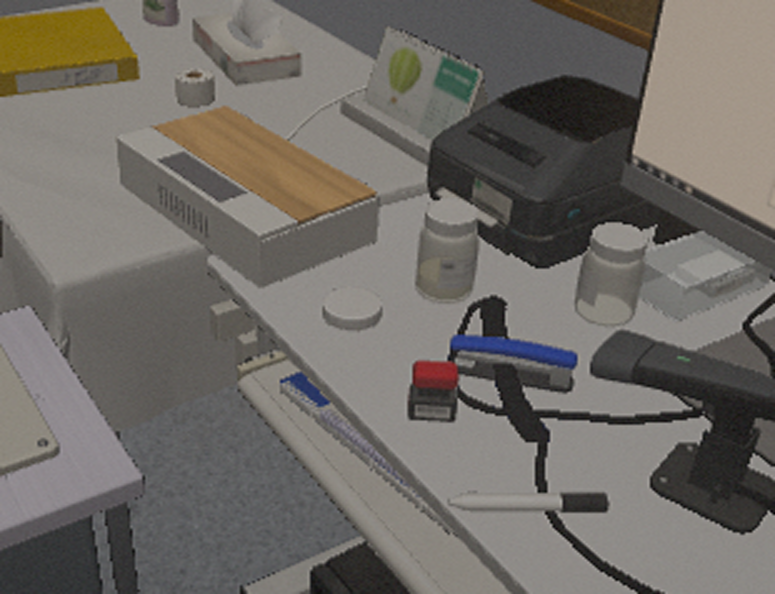

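View pics/t11z.png

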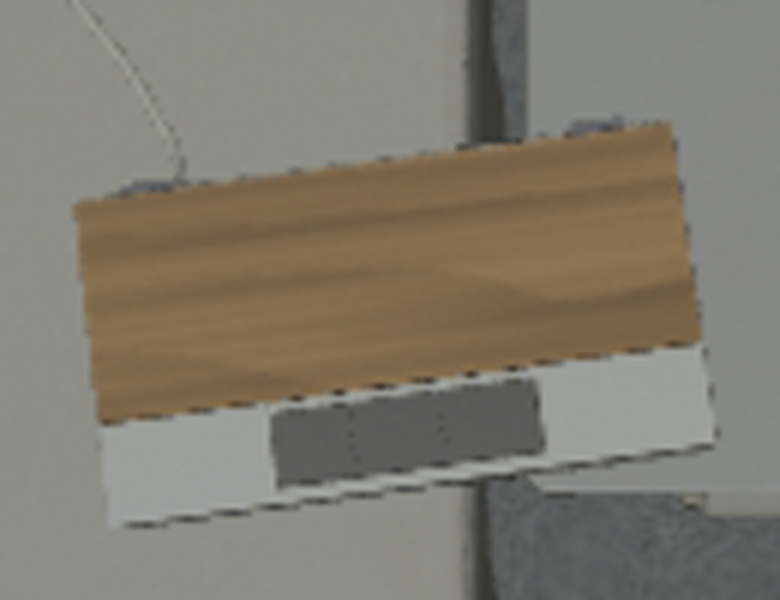

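View pics/t11.png

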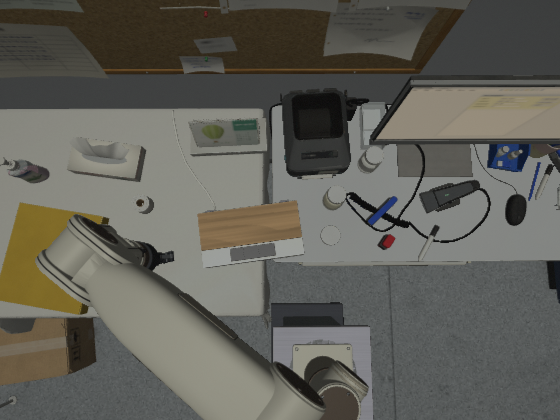

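The lid is shut and looks the same in the top crop as it did at the start, about 1 s after release. Nothing else on the desk has moved, so I'm handing in.

```bash
python3 -c "
from plant import order,r
print(order.job_done(), r.get_state()['time'])"
```

```text
the job is handed in; nothing more can be done
the job is handed in; nothing more can be done
```

I found and pressed the catch, switched the power strip on and pushed the lid shut, then handed the job in after about 16 s of the 72 s.

- **Catch:** the hairline joints showed in the pictures and touch confirmed the spot, about 6 mm left of the strip's centre. It gave way at 3–4 N, and the lid sprang fully upright.
- **Switch:** I pressed the near half down slowly to about 49 mm above the desk, where it stopped hard. The force there was 16 N, with about 10 N sideways, which is more than I intended. The picture afterwards showed the near half down and the power strip within about 1–2 mm of where it was. I judged "fully on" from the height, the stop and the picture, since the switch angle can't be read directly.
- **Lid:** I pushed it down from behind along its arc, with at most 9 N in the readings between moves. Pictures about 1 s after I let go show it flush and shut, as at the start.
- **Rest of the desk:** the other objects look unmoved in the before and after top views, and the arm was clear and touching nothing at hand-in.

The rocker detections from the trained network were several centimetres off, reporting the middle of the power strip. I ignored them and measured the switch from the wrist picture.

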